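Clip down the keeper, release two catches and hold the block carrier's gate open

TASK

Make the printing-block carrier ready for unloading: first press the hinged metal keeper bar down until it clicks and stays shut over the blocks. Then squeeze the two tabs of the red catch right home between the fingers, then, only after that, those of the yellow catch, and swing the gate by its blue handle post towards you, past its click, to wide open (at least 70 degrees). The gate is sprung and will not stay wide by itself: finish while still holding it wide open by the post, and do not disturb the jar, the cup and the loose block standing around.

Things in the scene. Friction and masses are not known exactly. Their poses are not given: they have to be found in the camera images.
- carrier: Fixed plywood block carrier, open box 350 (y) x 175 (x) mm, walls 104 mm high, painted blocks inside (tops under 95 mm). Origin: on the table under the middle of its gate side. x points from the gate into the box, away from the robot; y left, to the gate's hinge; z up. A ledge behind the gate (top z = 104 mm) carries the two catches at x = 22 mm, y = 85 and -75 mm.
- gate (a joint): Angle of the dark gate on the robot's side of the box, rad: 0 shut, grows as it swings towards the robot (clockwise from above), stop at 1.45. 300 mm long, 10 mm thick, top z = 104 mm. Locked until both catches are free. A spring pulls it shut (1 to 3 N at the handle). A click at 0.33 to 0.67 rad takes up to about 8 N at the handle; let go beyond it the gate falls back to about 0.65 rad.
- gate_hinge (a point): Point on the gate's vertical hinge axis at z = 104 mm, at the carrier's left front corner (carrier x = 0, y = 160 mm); fixed.
- gate_handle: Blue upright round post on the gate's top edge, 14 mm in diameter, 96 mm high. Origin: centre of its foot, z = 104 mm; top z = 200 mm. It stands 155 mm from the hinge axis, at carrier x = 0, y = 5 mm while the gate is shut, and moves with the gate. Can be pinched from above near its top, clear above the catches.
- keeper (a joint): Angle of the keeper bar, rad: 0 shut, level over the blocks; starts raised (0.48 to 0.70), stays where left. Hinge along carrier y at x = 130, y = 5, z = 118 mm; the aluminium bar reaches 100 mm from there towards the robot, 30 mm wide, 6 mm thick. A sprung detent resists below 0.42 rad (up to about 6 N at the pad); past about 0.17 rad it snaps the bar to 0 and holds it.
- keeper_pad (a point): Centre of the top of the round black rubber pad (21 mm across) on the keeper bar, 60 mm from its hinge axis; press here from above. With the keeper shut it is at carrier x = 70 mm, y = 5 mm, z = 123 mm.
- red_tab: Sliding tab of the red catch: upright plate 20 (x) x 8 (y) x 38 mm. Origin: centre of its underside, z = 108 mm; top z = 146 mm. Axes as the carrier's. Locked, its centre is 44 mm to the +y side of the fixed tab's: 52 mm over the pair's outer faces; squeezed home it has moved 15 mm to -y: 37 mm. Pinch the pair from above, fingers closing along carrier y.
- red_stop: Fixed tab of the red catch, same size and height as the sliding tab, which lies to its +y side. Origin: centre of its underside, z = 108 mm, on a flat steel foot. Which of the red and yellow catches is nearer the gate hinge varies.
- red_slide (a joint): Travel of the red sliding tab, m: 0 locked (hook in front of the gate's stud), 0.015 squeezed right home (free of it from about 0.010). About 4 N moves it; it stays where it is left.
- yellow_tab: Sliding tab of the yellow catch: upright plate 20 (x) x 8 (y) x 38 mm. Origin: centre of its underside, z = 108 mm; top z = 146 mm. Axes as the carrier's. Locked, its centre is 44 mm to the +y side of the fixed tab's: 52 mm over the pair's outer faces; squeezed home it has moved 15 mm to -y: 37 mm. Pinch the pair from above, fingers closing along carrier y.
- yellow_stop: Fixed tab of the yellow catch, same size and height as the sliding tab, which lies to its +y side. Origin: centre of its underside, z = 108 mm, on a flat steel foot. Which of the red and yellow catches is nearer the gate hinge varies.
- yellow_slide (a joint): Travel of the yellow sliding tab, m: 0 locked (hook in front of the gate's stud), 0.015 squeezed right home (free of it from about 0.010). About 4 N moves it; it stays where it is left.
- glue_jar: Loose glue jar with a green cap, 60 mm in diameter, 75 mm high; origin at the centre of its foot. Leave alone.
- brush_cup: Loose blue cup, 68 mm in diameter, 80 mm high; origin at the centre of its foot. Leave alone.
- print_block: Loose wooden printing block, 45 x 60 x 60 mm, with a black motif on top; origin at the centre of its underside. Leave alone. (These three stand beside the carrier, outside the gate's sweep; which stands where varies.)

How it is judged:
On the way, in this order (a step that is already met when the one before it is completed fails the run):
1. the keeper bar is pressed down past its click and stays shut (value of joint keeper below 0.06 rad), for 0.2 s.
2. the red catch is squeezed home between the fingers (value of joint red_slide above 0.012 m and contact force between the fingers and red_tab above 2 N and contact force between the fingers and red_stop above 2 N), for 0.1 s.
3. then the yellow catch is squeezed home between the fingers (value of joint yellow_slide above 0.012 m and contact force between the fingers and yellow_tab above 2 N and contact force between the fingers and yellow_stop above 2 N), for 0.1 s.
4. the gate is swung past its click (value of joint gate above 0.75 rad), for 0.1 s.
At the end, for the whole second after the job is handed in: The gate stands still at more than 1.15 rad (66 degrees), with the fingers touching its blue handle post with more than 1 N (its spring would swing it back otherwise); the keeper is still shut (below 0.06 rad) and both catches are still released (slid by more than 10 mm) (value of joint gate above 1.15 rad and velocity of joint gate between -0.05 and 0.05 rad/s and contact force between the fingers and gate_handle above 1 N and value of joint keeper below 0.06 rad and value of joint each of red_slide, yellow_slide above 0.01 m); the arm keeps its last pose, push and grip.
It fails at once if the yellow catch is released before the red one (value of joint yellow_slide above 0.008 m and value of joint red_slide below 0.01 m).
It fails at once if the glue jar is moved by more than 20 mm (distance of glue_jar from where it was at the start of the episode above 0.02 m).
It fails at once if the blue cup is moved by more than 20 mm (distance of brush_cup from where it was at the start of the episode above 0.02 m).
It fails at once if the loose wooden block is moved by more than 20 mm (distance of print_block from where it was at the start of the episode above 0.02 m).
It also fails if it takes over 54 s, if anything falls off the work surface, if the arm or the gripper's body presses on something with over 40 N, if the wrist force passes 120 N, or if a joint passes its speed limit or range.

ROBOT

A 7-joint arm with a two-finger parallel gripper is mounted at the origin on the work surface. World frame = base frame: x ahead of the robot, y to its left, z up, the work surface at z = 0. Lengths are in m, angles in rad, forces in N, time in s.
With the tool pointing down it reaches from about 0.4 to 0.85 m from the base axis. Payload 4.5 kg.
Tool frame: the origin (TCP) lies at the very end of the fingers, on their centre line; the grasp point (between the pads) lies bot.grip_point_offset behind it (bot.grip_point_offset is the distance from the TCP to the grasp point, in m); z points along the fingers, y is the line along which they close (so a half turn about z gives the same grasp; the last joint's range is limited). The gripper opens to 85 mm and grips with 20 to 120 N. Pads are 22 mm wide; open, the fingers measure 114 mm over their backs; the gripper's body (76 mm by 85 mm) begins 54 mm behind the grasp point. The pads swing forward as they close: fully open they stand 13 mm farther back than shut.
Start: joints at [-1.158, 0.689, -0.195, 1.565, 0.157, 0.902, -0.215], TCP at [0.231, 0.581, 0.231] pointing down, gripper open.
Joint ranges: [-3.01, 3.01], [-0.46, 2.08], [-1.47, 1.51], [0.13, 2.56], [-1, 4.14], [0.04, 2.09], [-2.66, 2.66]. Speed limits (rad/s): [2.57, 2.57, 3.14, 3.14, 3.14, 3.14, 3.14].

INTERFACE

Orientations are given as a unit quaternion [x, y, z, w].
In Python, from workcell import bot gives the robot as it stands.
- The arm moves only by the tool play_rows, never from a script. Its argument "rows" is a list of rows, each an object with "delta_pos": the shift along the world's x, y, z in mm, a list of three; "turn": the turn, a rotation vector about the world's x, y, z in rad, a list of three; "hand": the finger opening in mm, from 0 to 85.4. A call has 1 to 8 rows; each row is the pose to reach, as a shift and turn from the pose commanded when the call began; what a row does not reach only later rows make up. A row lasts 1/12 s, in which the tool goes at most 41.7 mm and 7.16 degrees, less where a joint would pass 70% of its speed; a pose out of reach is approached as far as the arm can. A call with a gripper value outside its range is refused whole. The fingers move at their own pace and stop on an object; "newtons" is the grip in N (left out, the last holds). Time passes only in rows, so rows that repeat a pose let the fingers close. It gives the time, the measured TCP pose, the force, the opening and the grip force at its end, in the units of the state.
- bot.observe(): the state, without advancing time (a new reading comes with each control period).
- bot.grab_frame(name): name is "scene" or "top" or "wrist"; returns (picture, depth): 420x560x3 uint8, blue, green, red; 420x560 float32, m along the optical axis (not along the pixel's ray), 0 where there is no reading.
- bot.get_calibration(name): a dict with "fovy" (degrees; the focal length in pixels is half the picture's height over the tangent of half this angle, whatever the lens; pixels are square), "cx", "cy" (the principal point, pixels), "k1" (the pictures are not rectified: a ray, as slopes to the right and down, at radius r is drawn at 1 + k1 r^2 times it, then the intrinsics apply), "world_from_camera" (4x4, takes a point from camera to world coordinates). Camera axes: x right, y down, z forward; pixel columns grow to the right and rows downward; lengths in m; the calibration is good to about 2 mm. A picture is of the moment at which its call begins: read the wrist's pose just before it. get_calibration takes no time and is no camera call; for the wrist camera it gives the pose at the moment of the call.
- bot.finish_job(): hands the job in; it is judged then, once.
The state is a dict: "time_s": time; "qpos": joint angles; "dq": joint speeds; "effort": joint torques, N m; "position": TCP position; "eef_rot": TCP orientation; "contact_force": force on the tool from outside, world axes, zero at the start; "wrist_torque": the same for the moment, N m; "grip_width": opening from 0.0 (shut) to 1.0 (fully open); "grip_force": force on a finger pad.
Only numpy, scipy, OpenCV 4.12 (cv2) and the standard library are available. Lean on these libraries where they do the work, as an engineer would, in place of code of your own. Each camera call takes 0.05 s, during which the arm holds its last target. There are 200 camera calls.

## Working session

There is one attempt and no reset: what is moved stays moved. The work goes in short steps, Python scripts to look and compute and a tool call to move; the robot and the scene stay as the last step left them, time stands still between calls to the robot, and variables do not carry over. Pictures are saved under pics/ and viewed, at most 10 in all, crops included, and the job is handed in when it is done.

Besides the shell and the picture viewer there is one more tool, called after "Emit:" in YAML: its name, and indented under it one key for each argument. play_rows: Moves the arm, as the interface text tells. Its arguments: {"type":"object","properties":{"rows":{"type":"array","items":{"type":"object","properties":{"delta_pos":{"type":"array","items":{"type":"number"}},"turn":{"type":"array","items":{"type":"number"}},"hand":{"type":"number"}}}},"newtons":{"type":"number"}},"required":["rows"]}

```bash
mkdir -p pics; cat > h.py <<'E'
import numpy as np, cv2
from workcell import bot
def shot(name):
    c=bot.get_calibration(name); im,d=bot.grab_frame(name); return im,d,c
def cloud(d,c):
    H,W=d.shape; f=H/2/np.tan(np.radians(c["fovy"])/2)
    K=np.array([[f,0,c["cx"]],[0,f,c["cy"]],[0,0,1.]])
    u,v=np.meshgrid(np.arange(W),np.arange(H))
    p=np.stack([u,v],-1).reshape(-1,1,2).astype(np.float64)
    # drawn = s*(1+k1 r^2)
    n=cv2.undistortPoints(p,K,np.array([c["k1"],0,0,0.])).reshape(H,W,2)
    P=np.concatenate([n*d[...,None],d[...,None]],-1)
    T=np.array(c["world_from_camera"])
    return P@T[:3,:3].T+T[:3,3]
E
python3 - <<'E'
from h import *
for n in("scene","top"):
    im,d,c=shot(n); cv2.imwrite(f"pics/{n}0.png",im); np.savez(f"{n}0.npz",im=im,d=d,P=cloud(d,c))
    print(n,c)
s=bot.observe();print(s, bot.grip_point_offset)
E
```

```text
scene {'fovy': 56.630606921307724, 'cx': 276.32019018799485, 'cy': 210.4402165266464, 'k1': -0.05948857910801735, 'world_from_camera': array([[-6.17456957e-01,  6.61170029e-01, -4.26146804e-01,
         1.00517505e+00],
       [ 7.86604073e-01,  5.18327303e-01, -3.35545585e-01,
         3.66049349e-01],
       [-9.69160123e-04, -5.42393767e-01, -8.40123837e-01,
         9.00057174e-01],
       [ 0.00000000e+00,  0.00000000e+00,  0.00000000e+00,
         1.00000000e+00]])}
top {'fovy': 44.68973067210242, 'cx': 283.69935446749184, 'cy': 209.57700700534002, 'k1': -0.12905449351493287, 'world_from_camera': array([[-0.04879682, -0.97574911,  0.21338357,  0.34795759],
       [-0.99880381,  0.04834018, -0.00736027,  0.04227686],
       [-0.00313322, -0.21348748, -0.97694078,  1.30609606],
       [ 0.        ,  0.        ,  0.        ,  1.        ]])}
{'time_s': 0.1, 'qpos': array([-1.15820915,  0.68991122, -0.19449725,  1.56626788,  0.15727188,
        0.90248401, -0.21511766]), 'dq': array([ 0.00161188, -0.00079391, -0.00037162, -0.00072457,  0.00129256,
       -0.00155086,  0.0003222 ]), 'effort': array([-3.24775130e-03, -5.40605414e+01, -1.27143994e+00, -1.58986348e+01,
        9.38376674e-03,  4.35648370e-03, -1.96756275e-06]), 'position': array([0.23094769, 0.58012501, 0.2305493 ]), 'eef_rot': array([ 1.88250028e-01,  9.82120776e-01, -8.35849322e-04, -1.02418482e-04]), 'contact_force': array([0.17420015, 0.32997738, 0.23472949]), 'wrist_torque': array([-0.00913001, -0.02266469,  0.04751467]), 'grip_force': 0.0, 'grip_width': 1.0021906964136535} 0.0187
```

View pics/top0.png

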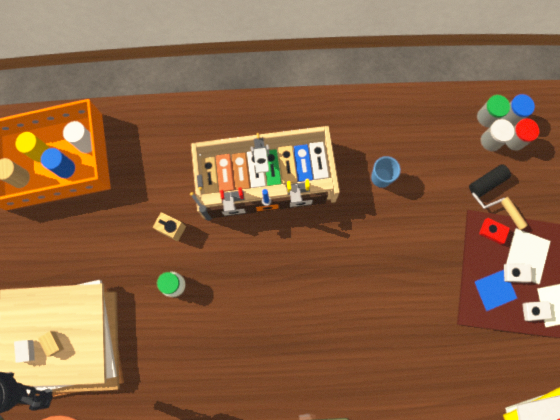

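View pics/scene0.png

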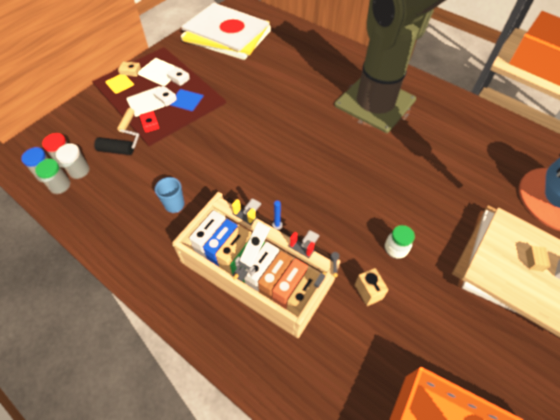

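The top view shows the carrier at about px (200-335, 130-215). The red catch is near (232,197), the yellow near (297,187) and the blue post near (266,197). The jar is at (172,284), the block at (169,227) and the cup at (385,172).

```bash
python3 - <<'E'
from h import *
for n in("scene","top"):
    z=np.load(f"{n}0.npz"); im,P=z["im"],z["P"]; hsv=cv2.cvtColor(im,cv2.COLOR_BGR2HSV)
    h,s,v=[hsv[...,i].astype(int) for i in range(3)]
    x,y,Z=P[...,0],P[...,1],P[...,2]
    box=(x>.4)&(x<.95)&(abs(y)<.35)
    print(n)
    for nm,m in dict(red=((h<6)|(h>174))&(s>170)&(Z>.112)&(Z<.16),yellow=(h>22)&(h<34)&(s>170)&(Z>.112)&(Z<.16),blue=(h>100)&(h<128)&(s>120)&(Z>.112)&(Z<.22),dark=(v<60)&(Z>.112)&(Z<.19),high=(Z>.11)&(Z<.22),jar=(h>50)&(h<80)&(s>120)&(Z>.06)&(Z<.09),cup=(h>95)&(h<125)&(s>80)&(Z>.06)&(Z<.09)).items():
        m=(m&box).astype(np.uint8); k,l,st,ce=cv2.connectedComponentsWithStats(m)
        for i in range(1,k):
            if st[i,4]<8: continue
            q=P[l==i]; print(nm,st[i,4],ce[i].round(0),(q.mean(0)*1000).round(0),(q.min(0)*1000).round(0),(q.max(0)*1000).round(0))
    # wall tops
    m=box&(abs(Z-.104)<.006)&(h>8)&(h<24)
    q=P[m][:,:2].astype(np.float32); r=cv2.minAreaRect(q*1000); print("walls",len(q),r, P[m][:,2].mean())
E
python3 - <<'E'
import cv2
a=cv2.imread("pics/top0.png")[110:230,180:350]
b=cv2.imread("pics/scene0.png")[180:330,160:360]
a=cv2.resize(a,(680,480),interpolation=2)
cv2.imwrite("pics/top0c.png",a);cv2.imwrite("pics/sc0c.png",cv2.resize(b,(800,600),interpolation=2))
E
```

```text
scene
red 72 [293. 239.] [654. 137. 135.] [641. 131. 113.] [661. 140. 147.]
red 64 [310. 248.] [650. 180. 136.] [637. 171. 113.] [658. 184. 149.]
yellow 52 [236. 206.] [666. -23. 132.] [654. -29. 112.] [675. -19. 148.]
yellow 26 [252. 216.] [662.  22. 130.] [653.  19. 115.] [671.  24. 145.]
blue 128 [277. 213.] [637.  78. 165.] [628.  69. 115.] [641.  82. 202.]
dark 26 [255. 240.] [719.  82. 159.] [714.  76. 157.] [724.  88. 163.]
high 210 [251. 209.] [649.  11. 132.] [622.  -8. 110.] [671.  25. 149.]
high 89 [236. 207.] [666. -22. 132.] [654. -29. 110.] [675. -15. 148.]
high 168 [277. 213.] [636.  77. 163.] [627.  68. 110.] [641.  83. 202.]
high 750 [252. 249.] [735.  85. 145.] [684.  64. 110.] [804. 109. 185.]
high 233 [310. 242.] [635. 169. 132.] [608. 150. 110.] [658. 184. 149.]
high 76 [293. 239.] [654. 137. 134.] [641. 131. 111.] [661. 142. 147.]
high 113 [335. 263.] [635. 239. 115.] [611. 221. 110.] [662. 259. 118.]
high 95 [320. 279.] [688. 236. 117.] [666. 229. 110.] [705. 243. 123.]
jar 334 [403. 235.] [452. 323.  74.] [423. 297.  66.] [477. 349.  80.]
jar 11 [240. 253.] [7
[... 1198 characters left out ...]
[240. 193.] [649. 134. 137.] [640. 130. 111.] [662. 139. 150.]
high 79 [265. 195.] [631.  75. 171.] [626.  68. 115.] [639.  82. 202.]
high 220 [227. 201.] [631. 166. 131.] [609. 150. 111.] [659. 183. 149.]
high 93 [198. 203.] [635. 238. 115.] [612. 221. 110.] [663. 255. 121.]
jar 317 [273. 170.] [717.  54.  82.] [679.  38.  75.] [771.  73.  89.]
jar 357 [168. 283.] [450. 322.  74.] [425. 296.  66.] [474. 346.  81.]
cup 378 [303. 163.] [731. -20.  86.] [684. -41.  64.] [780.  -0.  90.]
cup 213 [387. 169.] [ 709. -232.   74.] [ 675. -262.   60.] [ 740. -198.   84.]
walls 2195 ((713.482177734375, 75.57377624511719), (191.7337646484375, 347.44183349609375), 4.881904602050781) 0.10316026024024072
```

View pics/top0c.png

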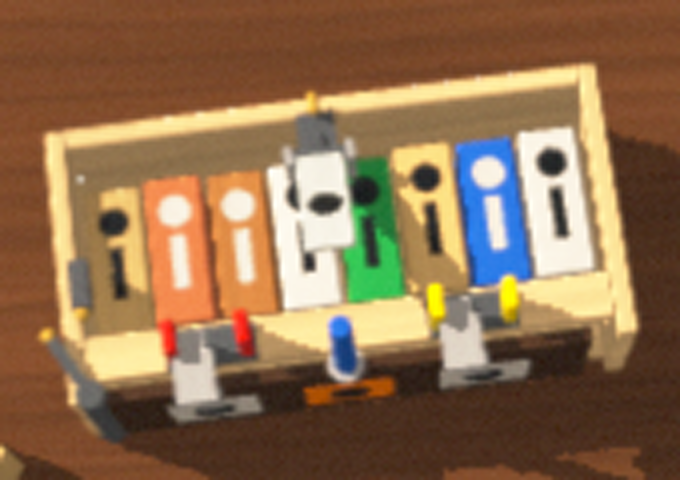

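Emit:
play_rows:
  rows:
    - {"delta_pos": [30, -30, 10], "turn": [0, 0, 0.1], "hand": 0}
    - {"delta_pos": [58, -58, 20], "turn": [0, 0, 0.2], "hand": 0}
    - {"delta_pos": [86, -86, 20], "turn": [0, 0, 0.3], "hand": 0}
    - {"delta_pos": [114, -114, 20], "turn": [0, 0, 0.4], "hand": 0}
    - {"delta_pos": [142, -142, 20], "turn": [0, 0, 0.465], "hand": 0}
    - {"delta_pos": [170, -170, 20], "turn": [0, 0, 0.465], "hand": 0}
    - {"delta_pos": [198, -198, 20], "turn": [0, 0, 0.465], "hand": 0}
    - {"delta_pos": [226, -226, 20], "turn": [0, 0, 0.465], "hand": 0}
  newtons: 40

```text
time_s: 0.77
position: [0.4581, 0.3528, 0.251]
eef_rot: [-0.043, 0.999, -0.0, -0.0]
contact_force: [0.6, 1.1, -0.5]
grip_width: -0.002
grip_force: 0.0
```

Emit:
play_rows:
  rows:
    - {"delta_pos": [28, -28, 0]}
    - {"delta_pos": [56, -57, 0]}
    - {"delta_pos": [84, -86, 0]}
    - {"delta_pos": [112, -115, 0]}
    - {"delta_pos": [140, -144, 0]}
    - {"delta_pos": [168, -173, 0]}
    - {"delta_pos": [196, -202, 0]}
    - {"delta_pos": [224, -231, 0]}

```text
invalid input at $.rows[0]: expected keys delta_pos, turn, hand
```

Emit:
play_rows:
  rows:
    - {"delta_pos": [20, -21, -10]}
    - {"delta_pos": [37, -40, -30]}
    - {"delta_pos": [37, -40, -60]}
    - {"delta_pos": [37, -40, -75]}
    - {"delta_pos": [37, -40, -75]}
    - {"delta_pos": [37, -40, -75]}

```text
invalid input at $.rows[0]: expected keys delta_pos, turn, hand
```

```bash
python3 - <<'E'
from h import *
s=bot.observe(); print(s["time_s"],s["position"],s["eef_rot"],s["contact_force"])
im,d,c=shot("wrist"); cv2.imwrite("pics/w1.png",im); P=cloud(d,c); np.savez("w1.npz",im=im,P=P)
print(c["world_from_camera"].round(3))
E
```

```text
0.7667 [0.45808131 0.35279562 0.25100153] [-4.30958412e-02  9.99070851e-01 -2.44798959e-04 -3.52089560e-04] [ 0.57908036  1.05845076 -0.46452543]
[[-0.085  0.943  0.323  0.375]
 [ 0.996  0.081  0.027  0.347]
 [-0.001  0.324 -0.946  0.393]
 [ 0.     0.     0.     1.   ]]
```

View pics/w1.png

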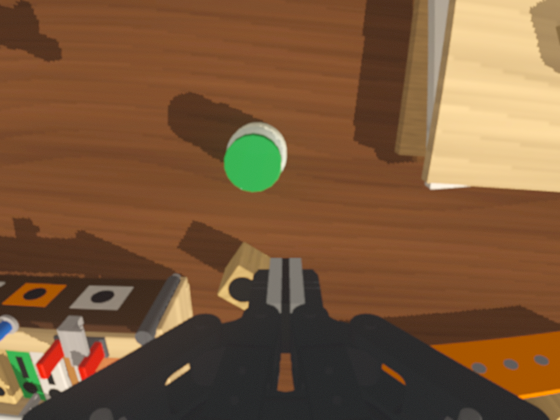

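The wrist view shows the shut fingers near (287,280), the jar at (255,160) and the loose block at (240,285). The carrier is at lower left. Every row needs all its keys, so I'll resend the move.

Emit:
play_rows:
  rows:
    - {"delta_pos": [28, -28, 0], "turn": [0, 0, 0], "hand": 0}
    - {"delta_pos": [56, -57, 0], "turn": [0, 0, 0], "hand": 0}
    - {"delta_pos": [84, -86, 0], "turn": [0, 0, 0], "hand": 0}
    - {"delta_pos": [112, -115, 0], "turn": [0, 0, 0], "hand": 0}
    - {"delta_pos": [140, -144, 0], "turn": [0, 0, 0], "hand": 0}
    - {"delta_pos": [168, -173, 0], "turn": [0, 0, 0], "hand": 0}
    - {"delta_pos": [196, -202, 0], "turn": [0, 0, 0], "hand": 0}
    - {"delta_pos": [224, -231, 0], "turn": [0, 0, 0], "hand": 0}

```text
time_s: 1.48
position: [0.6818, 0.1221, 0.2509]
eef_rot: [-0.043, 0.999, -0.0, -0.001]
contact_force: [0.9, 0.6, -1.0]
grip_width: -0.001
grip_force: 0.0
```

Emit:
play_rows:
  rows:
    - {"delta_pos": [20, -21, -10], "turn": [0, 0, 0], "hand": 0}
    - {"delta_pos": [37, -40, -30], "turn": [0, 0, 0], "hand": 0}
    - {"delta_pos": [37, -40, -60], "turn": [0, 0, 0], "hand": 0}
    - {"delta_pos": [37, -40, -75], "turn": [0, 0, 0], "hand": 0}
    - {"delta_pos": [37, -40, -75], "turn": [0, 0, 0], "hand": 0}

```text
time_s: 1.9
position: [0.7149, 0.0825, 0.1708]
eef_rot: [-0.043, 0.999, -0.001, -0.005]
contact_force: [-0.6, -0.2, -0.8]
grip_width: -0.003
grip_force: 0.0
```

```bash
python3 - <<'E'
from h import *
s=bot.observe(); print(s["time_s"],s["position"],s["eef_rot"],s["contact_force"])
im,d,c=shot("wrist"); cv2.imwrite("pics/w2.png",im); P=cloud(d,c); np.savez("w2.npz",im=im,P=P)
E
```

```text
1.9 [0.71490246 0.08249717 0.17083223] [-4.29091264e-02  9.99066701e-01 -7.86560167e-04 -4.89024939e-03] [-0.62896507 -0.24350651 -0.75543692]
```

View pics/w2.png

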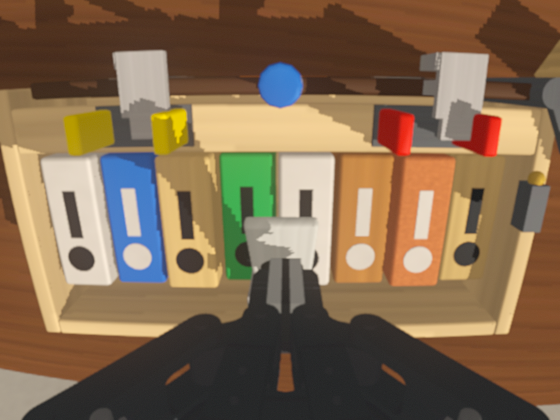

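The shut fingers (285,280) are centred over the keeper bar (281,240). The post is at (280,85), yellow at left and red at right. Next I press along the pad's arc.

Emit:
play_rows:
  rows:
    - {"delta_pos": [0, 0, -12], "turn": [0, 0, 0], "hand": 0}
    - {"delta_pos": [-3, 0, -20], "turn": [0, 0, 0], "hand": 0}
    - {"delta_pos": [-8, -1, -28], "turn": [0, 0, 0], "hand": 0}
    - {"delta_pos": [-11, -1, -36], "turn": [0, 0, 0], "hand": 0}
    - {"delta_pos": [-14, -1, -43], "turn": [0, 0, 0], "hand": 0}
    - {"delta_pos": [-15, -1, -50], "turn": [0, 0, 0], "hand": 0}
    - {"delta_pos": [-15, -1, -55], "turn": [0, 0, 0], "hand": 0}
    - {"delta_pos": [-15, -1, -55], "turn": [0, 0, 0], "hand": 0}

```text
time_s: 2.62
position: [0.7027, 0.083, 0.1231]
eef_rot: [-0.043, 0.999, -0.0, -0.0]
contact_force: [-4.8, -2.1, 12.8]
grip_width: 0.0
grip_force: 6.4
```

Emit:
play_rows:
  rows:
    - {"delta_pos": [0, 0, 20], "turn": [0, 0, 0], "hand": 0}
    - {"delta_pos": [0, 0, 60], "turn": [0, 0, 0], "hand": 0}
    - {"delta_pos": [-10, 15, 84], "turn": [0, 0, 0], "hand": 66}
    - {"delta_pos": [-28, 40, 84], "turn": [0, 0, 0], "hand": 66}
    - {"delta_pos": [-45, 65, 84], "turn": [0, 0, 0], "hand": 66}
    - {"delta_pos": [-54, 76, 84], "turn": [0, 0, 0], "hand": 66}
    - {"delta_pos": [-54, 76, 84], "turn": [0, 0, 0], "hand": 66}

```text
time_s: 3.2
position: [0.646, 0.164, 0.2053]
eef_rot: [-0.047, 0.999, 0.002, -0.001]
contact_force: [-0.5, 0.9, 0.2]
grip_width: 0.711
grip_force: 0.0
```

```bash
cat > seg.py <<'E'
from h import *
def seg(n,img):
    s=bot.observe(); print(s["time_s"],s["position"].round(4),s["grip_width"])
    im,d,c=shot(n); cv2.imwrite(img,im); P=cloud(d,c)
    hsv=cv2.cvtColor(im,cv2.COLOR_BGR2HSV); h,s,v=[hsv[...,i].astype(int) for i in range(3)]
    x,y,Z=P[...,0],P[...,1],P[...,2]; box=(x>.4)&(x<.95)&(abs(y)<.35)
    for nm,m in dict(red=((h<6)|(h>174))&(s>170)&(Z>.112)&(Z<.16),yellow=(h>22)&(h<34)&(s>170)&(Z>.112)&(Z<.16),blue=(h>100)&(h<128)&(s>120)&(Z>.112)&(Z<.22),pad=(v<70)&(Z>.117)&(Z<.2)&(abs(x-.704)<.05)&(abs(y-.08)<.03)).items():
        k,l,st,ce=cv2.connectedComponentsWithStats((m&box).astype(np.uint8))
        for i in range(1,k):
            if st[i,4]>=8:
                q=P[l==i]*1000; print(nm,st[i,4],ce[i].round(0),q.mean(0).round(1),np.percentile(q,3,0).round(0),np.percentile(q,97,0).round(0))
                if nm!='pad': t=q[q[:,2]>q[:,2].max()-4]; print('   top',t.mean(0).round(1))
E
python3 -c "
from seg import *
seg('wrist','pics/w3.png'); seg('scene','pics/s3.png')"
```

```text
3.2 [0.646  0.164  0.2053] 0.7108252488380973
red 626 [238. 218.] [646.6 135.7 138.1] [640. 132. 116.] [658. 139. 147.]
   top [649.1 135.2 145.5]
red 406 [306. 223.] [644.  178.  143.5] [636. 175. 130.] [654. 182. 147.]
   top [645.8 178.2 145.5]
yellow 931 [ 15. 213.] [662.  -21.2 128.9] [653. -24. 113.] [671. -20. 144.]
   top [667.  -20.6 144.4]
yellow 1064 [ 67. 216.] [657.6  21.8 134.2] [650.  17. 114.] [667.  24. 147.]
   top [658.7  20.3 145.5]
blue 1013 [138. 189.] [628.7  79.  150.9] [626.  74. 115.] [635.  82. 185.]
   top [626.5  76.2 189.2]
blue 136 [ 94. 220.] [629.5  76.1 199.7] [627.  71. 198.] [633.  81. 201.]
   top [629.5  76.1 199.7]
3.25 [0.6478 0.1607 0.2051] 0.7745280521694152
red 72 [293. 239.] [653.5 136.5 134.9] [643. 132. 114.] [661. 140. 147.]
   top [651.8 136.4 146.9]
red 65 [310. 249.] [650.2 180.3 135.4] [639. 175. 116.] [657. 183. 147.]
   top [648.7 179.3 145.7]
yellow 22 [238. 204.] [659.3 -23.2 133.6] [655. -28. 115.] [668. -20. 147.]
   top [661.2 -26.  145.8]
yellow 18 [234. 210.] [673.1 -22.7 127.8] [671. -27. 117.] [674. -19. 141.]
   top [673.9 -23.2 143.3]
yellow 10 [254. 215.] [655.4  22.8 126.3] [653.  22. 117.] [658.  24. 135.]
   top [655.3  23.  134.8]
yellow 14 [249. 218.] [669.6  20.6 128.3] [669.  17. 114.] [671.  24. 142.]
   top [670.5  22.9 144.8]
blue 114 [277. 214.] [637.5  78.3 160.6] [633.  72. 120.] [641.  82. 200.]
   top [636.7  76.2 199.7]
pad 27 [260. 243.] [703.   80.  122.7] [697.  74. 120.] [708.  86. 125.]
```

The keeper pad reads z = 122.7 mm, so the bar is shut. The red pair centre is about (649,157). I'll go down with the fingers open 66 mm.

Emit:
play_rows:
  rows:
    - {"delta_pos": [-1, 0, 0], "turn": [0, 0, 0], "hand": 66}
    - {"delta_pos": [-1, 0, -20], "turn": [0, 0, 0], "hand": 66}
    - {"delta_pos": [-1, 0, -40], "turn": [0, 0, 0], "hand": 66}
    - {"delta_pos": [-1, 0, -60], "turn": [0, 0, 0], "hand": 66}
    - {"delta_pos": [-1, 0, -76], "turn": [0, 0, 0], "hand": 66}
    - {"delta_pos": [-1, 0, -90], "turn": [0, 0, 0], "hand": 66}
    - {"delta_pos": [-1, 0, -90], "turn": [0, 0, 0], "hand": 66}
    - {"delta_pos": [-1, 0, -90], "turn": [0, 0, 0], "hand": 66}

```text
time_s: 3.97
position: [0.6483, 0.1568, 0.1143]
eef_rot: [-0.042, 0.999, -0.001, -0.001]
contact_force: [0.7, -0.2, 0.4]
grip_width: 0.772
grip_force: 0.0
```

Emit:
play_rows:
  rows:
    - {"delta_pos": [0, 0, 0], "turn": [0, 0, 0], "hand": 60}
    - {"delta_pos": [0, 0, 0], "turn": [0, 0, 0], "hand": 54}
    - {"delta_pos": [0, -1, 0], "turn": [0, 0, 0], "hand": 50}
    - {"delta_pos": [0, -3, 0], "turn": [0, 0, 0], "hand": 46}
    - {"delta_pos": [0, -5, 0], "turn": [0, 0, 0], "hand": 42}
    - {"delta_pos": [0.5, -7, 0], "turn": [0, 0, 0], "hand": 38}
    - {"delta_pos": [0.5, -7.5, 0], "turn": [0, 0, 0], "hand": 34}
    - {"delta_pos": [0.5, -7.5, 0], "turn": [0, 0, 0], "hand": 30}
  newtons: 40

```text
time_s: 4.63
position: [0.6507, 0.1478, 0.1185]
eef_rot: [-0.041, 0.999, -0.002, 0.002]
contact_force: [-2.0, -8.2, 11.3]
grip_width: 0.418
grip_force: 41.7
```

Emit:
play_rows:
  rows:
    - {"delta_pos": [0, 0, 0], "turn": [0, 0, 0], "hand": 30}
    - {"delta_pos": [0, 0, 0], "turn": [0, 0, 0], "hand": 30}
    - {"delta_pos": [0, 0, 0], "turn": [0, 0, 0], "hand": 30}
    - {"delta_pos": [0, 0, 0], "turn": [0, 0, 0], "hand": 30}

```text
time_s: 4.97
position: [0.6506, 0.1478, 0.1184]
eef_rot: [-0.041, 0.999, -0.002, 0.002]
contact_force: [-1.3, -7.0, 11.5]
grip_width: 0.42
grip_force: 41.8
```

Emit:
play_rows:
  rows:
    - {"delta_pos": [0, 0, 3], "turn": [0, 0, 0], "hand": 50}
    - {"delta_pos": [0, 0, 4], "turn": [0, 0, 0], "hand": 66}
    - {"delta_pos": [0, 0, 4], "turn": [0, 0, 0], "hand": 66}
    - {"delta_pos": [0, 0, 30], "turn": [0, 0, 0], "hand": 66}
    - {"delta_pos": [0, 0, 65], "turn": [0, 0, 0], "hand": 66}
    - {"delta_pos": [0, 0, 100], "turn": [0, 0, 0], "hand": 66}
    - {"delta_pos": [0, -5, 110], "turn": [0, 0, 0], "hand": 66}
    - {"delta_pos": [3, -35, 110], "turn": [0, 0, 0], "hand": 66}

```text
time_s: 5.63
position: [0.6526, 0.1259, 0.2301]
eef_rot: [-0.048, 0.999, 0.005, 0.004]
contact_force: [1.2, 1.2, 0.1]
grip_width: 0.771
grip_force: 0.0
```

Emit:
play_rows:
  rows:
    - {"delta_pos": [3, -35, 0], "turn": [0, 0, 0], "hand": 66}
    - {"delta_pos": [6, -72, 0], "turn": [0, 0, 0], "hand": 66}
    - {"delta_pos": [9, -105, 0], "turn": [0, 0, 0], "hand": 66}
    - {"delta_pos": [9, -115, -15], "turn": [0, 0, 0], "hand": 66}
    - {"delta_pos": [9, -115, -20], "turn": [0, 0, 0], "hand": 66}
    - {"delta_pos": [9, -115, -20], "turn": [0, 0, 0], "hand": 66}

```text
time_s: 6.13
position: [0.6592, 0.0016, 0.2035]
eef_rot: [-0.043, 0.999, 0.001, -0.002]
contact_force: [-0.1, 0.3, 0.1]
grip_width: 0.772
grip_force: 0.0
```

```bash
python3 -c "
from seg import *
seg('wrist','pics/w4.png'); seg('scene','pics/s4.png')"
```

```text
6.1333 [0.6592 0.0016 0.2035] 0.772457534050178
red 1104 [482. 220.] [648.9 131.7 133.5] [641. 130. 114.] [659. 137. 146.]
   top [649.6 133.5 145.4]
red 670 [529. 225.] [647.5 160.8 140.8] [639. 159. 131.] [656. 165. 147.]
   top [647.8 162.1 145.4]
yellow 640 [242. 219.] [659.8 -23.9 137.9] [654. -28. 114.] [671. -20. 147.]
   top [662.4 -24.3 145.5]
yellow 485 [311. 224.] [657.4  18.7 142.9] [650.  15. 126.] [668.  22. 147.]
   top [659.2  19.  145.6]
blue 2075 [425. 208.] [630.6  71.5 174.1] [626.  68. 119.] [637.  78. 200.]
   top [632.6  74.  199.5]
6.1833 [0.6598 0.0036 0.2045] 0.7760469955881357
red 65 [293. 239.] [654.3 136.4 136.5] [643. 132. 116.] [661. 139. 147.]
   top [651.2 135.3 146.3]
red 64 [304. 246.] [652.  165.3 134.1] [641. 160. 114.] [658. 168. 147.]
   top [649.7 163.9 145.7]
yellow 8 [239. 206.] [657.  -21.2 127.1] [656. -22. 113.] [658. -20. 140.]
   top [655.7 -21.1 138.7]
yellow 11 [234. 209.] [673.8 -23.1 131.3] [673. -26. 119.] [675. -21. 142.]
   top [673.4 -22.3 141.5]
yellow 11 [249. 218.] [669.9  19.8 128.8] [669.  18. 115.] [671.  22. 141.]
   top [670.4  20.9 140.7]
blue 130 [277. 213.] [637.3  77.6 164.5] [631.  70. 119.] [640.  82. 201.]
   top [634.5  75.4 200.2]
pad 26 [260. 243.] [703.1  80.3 122.9] [697.  74. 121.] [709.  86. 124.]
```

Red tabs are now 28.6 mm apart, so that catch is home. The yellow centre is about (661,-2).

Emit:
play_rows:
  rows:
    - {"delta_pos": [0, -1.5, 0], "turn": [0, 0, 0], "hand": 66}
    - {"delta_pos": [0, -1.5, -20], "turn": [0, 0, 0], "hand": 66}
    - {"delta_pos": [0, -1.5, -40], "turn": [0, 0, 0], "hand": 66}
    - {"delta_pos": [0, -1.5, -60], "turn": [0, 0, 0], "hand": 66}
    - {"delta_pos": [0, -1.5, -76], "turn": [0, 0, 0], "hand": 66}
    - {"delta_pos": [0, -1.5, -86], "turn": [0, 0, 0], "hand": 66}
    - {"delta_pos": [0, -1.5, -86], "turn": [0, 0, 0], "hand": 66}
    - {"delta_pos": [0, -1.5, -86], "turn": [0, 0, 0], "hand": 66}

```text
time_s: 6.9
position: [0.6609, 0.0008, 0.1197]
eef_rot: [-0.044, 0.999, 0.0, 0.0]
contact_force: [-0.3, 0.4, -0.4]
grip_width: 0.775
grip_force: 0.0
```

Emit:
play_rows:
  rows:
    - {"delta_pos": [0, -2, 0], "turn": [0, 0, 0], "hand": 60}
    - {"delta_pos": [0, -3, 0], "turn": [0, 0, 0], "hand": 54}
    - {"delta_pos": [0, -3.5, 0], "turn": [0, 0, 0], "hand": 50}
    - {"delta_pos": [0, -5, 0], "turn": [0, 0, 0], "hand": 46}
    - {"delta_pos": [0, -7, 0], "turn": [0, 0, 0], "hand": 42}
    - {"delta_pos": [0.5, -9, 0], "turn": [0, 0, 0], "hand": 38}
    - {"delta_pos": [0.5, -10, 0], "turn": [0, 0, 0], "hand": 34}
    - {"delta_pos": [0.5, -10, 0], "turn": [0, 0, 0], "hand": 30}
  newtons: 40

```text
time_s: 7.57
position: [0.6626, -0.0118, 0.1219]
eef_rot: [-0.042, 0.999, -0.001, 0.002]
contact_force: [-1.3, -4.9, 9.3]
grip_width: 0.421
grip_force: 41.6
```

Emit:
play_rows:
  rows:
    - {"delta_pos": [0, 0, 0], "turn": [0, 0, 0], "hand": 30}
    - {"delta_pos": [0, 0, 0], "turn": [0, 0, 0], "hand": 30}
    - {"delta_pos": [0, 0, 0], "turn": [0, 0, 0], "hand": 30}
    - {"delta_pos": [0, 0, 0], "turn": [0, 0, 0], "hand": 30}

```text
time_s: 7.9
position: [0.6626, -0.0118, 0.1219]
eef_rot: [-0.042, 0.999, -0.001, 0.002]
contact_force: [-1.5, -3.6, 9.5]
grip_width: 0.416
grip_force: 41.7
```

Emit:
play_rows:
  rows:
    - {"delta_pos": [0, 0, 1], "turn": [0, 0, 0], "hand": 50}
    - {"delta_pos": [0, 1, 1], "turn": [0, 0, 0], "hand": 62}
    - {"delta_pos": [0, 2, 1], "turn": [0, 0, 0], "hand": 62}
    - {"delta_pos": [0, 2, 35], "turn": [0, 0, 0], "hand": 62}
    - {"delta_pos": [0, 2, 70], "turn": [0, 0, 0], "hand": 62}
    - {"delta_pos": [0, 5, 106], "turn": [0, 0, 0], "hand": 62}
    - {"delta_pos": [-6, 35, 110], "turn": [0, 0, 0], "hand": 62}
    - {"delta_pos": [-18, 65, 110], "turn": [0, 0, 0], "hand": 62}

```text
time_s: 8.57
position: [0.6462, 0.0538, 0.2324]
eef_rot: [-0.04, 0.999, 0.0, 0.004]
contact_force: [0.9, 0.1, -0.4]
grip_width: 0.728
grip_force: 0.0
```

Emit:
play_rows:
  rows:
    - {"delta_pos": [-10, 23, 0], "turn": [0, 0, 0], "hand": 62}
    - {"delta_pos": [-10, 23, 0], "turn": [0, 0, 0], "hand": 62}
    - {"delta_pos": [-10, 23, 0], "turn": [0, 0, 0], "hand": 62}
    - {"delta_pos": [-10, 23, 0], "turn": [0, 0, 0], "hand": 62}

```text
time_s: 8.9
position: [0.6332, 0.0771, 0.2291]
eef_rot: [-0.043, 0.999, -0.0, -0.0]
contact_force: [0.2, -0.6, 0.4]
grip_width: 0.724
grip_force: 0.0
```

```bash
python3 -c "
from seg import *
seg('scene','pics/s5.png');seg('wrist','pics/w5.png')
a0=np.radians(-85.1);P=lambda f:155*np.array([np.cos(a0-f),np.sin(a0-f)])
for f in np.arange(0,1.41,.06): print(f.round(2),(P(f)-P(0)).round(1))
"
```

```text
8.9 [0.6332 0.0771 0.2291] 0.7242457797009032
red 65 [293. 239.] [654.4 136.4 135.9] [643. 132. 114.] [661. 139. 148.]
   top [651.2 134.9 146.5]
red 66 [304. 245.] [651.7 165.2 134.2] [642. 161. 114.] [658. 168. 148.]
   top [649.8 163.6 146.2]
yellow 10 [237. 202.] [659.2 -24.6 143.7] [654. -28. 136.] [667. -21. 148.]
   top [659.4 -25.3 146.8]
yellow 14 [234. 209.] [673.1 -23.2 128.2] [672. -27. 117.] [675. -21. 141.]
   top [673.7 -23.8 140.5]
yellow 12 [244. 215.] [671.3   5.4 128.8] [670.   3. 117.] [672.   8. 139.]
   top [670.6   5.2 137.9]
blue 130 [277. 213.] [637.3  77.5 164.6] [631.  70. 120.] [641.  82. 200.]
   top [634.6  75.5 199.2]
pad 27 [260. 243.] [703.1  80.  122.9] [697.  74. 120.] [709.  86. 125.]
8.95 [0.6334 0.0763 0.229 ] 0.7271256234001854
red 594 [361. 231.] [646.9 132.7 137. ] [640. 130. 115.] [657. 138. 147.]
   top [649.3 134.  145.5]
red 432 [403. 236.] [645.9 161.7 142.6] [638. 159. 132.] [655. 166. 147.]
   top [646.9 162.6 145.5]
yellow 635 [183. 231.] [658.6   6.1 135.5] [651.   2. 114.] [669.   9. 147.]
   top [659.9   5.  145.5]
yellow 566 [143. 233.] [661.3 -22.7 138.8] [654. -27. 124.] [671. -20. 147.]
   top [662.4 -23.8 145.5]
blue 865 [283. 224.] [629.6  75.6 173.5] [626.  70. 118.] [637.  80. 201.]
   top [632.2  75.2 199.7]
0.0 [0. 0.]
0.06 [-9.3 -0.5]
0.12 [-18.6  -0.5]
0.18 [-27.9   0.1]
0.24 [-37.1   1.3]
0.3 [-46.2   3. ]
0.36 [-55.3   5.2]
0.42 [-64.1   8. ]
0.48 [-72.8  11.3]
0.54 [-81.3  15.2]
0.6 [-89.5  19.5]
0.66 [-97.5  24.3]
0.72 [-105.1   29.6]
0.78 [-112.4   35.3]
0.84 [-119.4   41.5]
0.9 [-126.    48.1]
0.96 [-132.2   55. ]
1.02 [-137.9   62.3]
1.08 [-143.2   70. ]
1.14 [-148.    77.9]
1.2 [-152.4   86.1]
1.26 [-156.2   94.6]
1.32 [-159.6  103.3]
1.38 [-162.4  112.1]
```

Both pairs are 28–29 mm apart, so both catches are home. The hand is centred over the post, so I'll go down and pinch it.

Emit:
play_rows:
  rows:
    - {"delta_pos": [0, -0.5, -20], "turn": [0, 0, 0], "hand": 62}
    - {"delta_pos": [0, -0.5, -40], "turn": [0, 0, 0], "hand": 50}
    - {"delta_pos": [0, -0.5, -58], "turn": [0, 0, 0], "hand": 40}
    - {"delta_pos": [0, -0.5, -64], "turn": [0, 0, 0], "hand": 30}
    - {"delta_pos": [0, -0.5, -64], "turn": [0, 0, 0], "hand": 20}
    - {"delta_pos": [0, -0.5, -64], "turn": [0, 0, 0], "hand": 8}
    - {"delta_pos": [0, -0.5, -64], "turn": [0, 0, 0], "hand": 5}
    - {"delta_pos": [0, -0.5, -64], "turn": [0, 0, 0], "hand": 5}
  newtons: 80

```text
time_s: 9.67
position: [0.6327, 0.0738, 0.1646]
eef_rot: [-0.042, 0.999, -0.002, -0.001]
contact_force: [0.7, -5.3, -10.8]
grip_width: 0.143
grip_force: 77.8
```

Emit:
play_rows:
  rows:
    - {"delta_pos": [-5, 0, 0], "turn": [0, 0, -0.02], "hand": 5}
    - {"delta_pos": [-14, 0, 0], "turn": [0, 0, -0.05], "hand": 5}
    - {"delta_pos": [-23, 0, 0], "turn": [0, 0, -0.08], "hand": 5}
    - {"delta_pos": [-32, 1, 0], "turn": [0, 0, -0.11], "hand": 5}
    - {"delta_pos": [-41, 2, 0], "turn": [0, 0, -0.14], "hand": 5}
    - {"delta_pos": [-50, 4, 0], "turn": [0, 0, -0.17], "hand": 5}
    - {"delta_pos": [-55, 5, 0], "turn": [0, 0, -0.18], "hand": 5}

```text
time_s: 10.25
position: [0.577, 0.0793, 0.1647]
eef_rot: [0.049, 0.999, -0.002, -0.001]
contact_force: [5.2, -5.0, -15.3]
grip_width: 0.139
grip_force: 77.9
```

Emit:
play_rows:
  rows:
    - {"delta_pos": [-9, 3, 0], "turn": [0, 0, -0.03], "hand": 5}
    - {"delta_pos": [-18, 6, 0], "turn": [0, 0, -0.06], "hand": 5}
    - {"delta_pos": [-26, 10, 0], "turn": [0, 0, -0.09], "hand": 5}
    - {"delta_pos": [-34.5, 14.5, 0], "turn": [0, 0, -0.12], "hand": 5}
    - {"delta_pos": [-42.5, 19, 0], "turn": [0, 0, -0.15], "hand": 5}
    - {"delta_pos": [-50, 24.5, 0], "turn": [0, 0, -0.18], "hand": 5}
    - {"delta_pos": [-57.5, 30, 0], "turn": [0, 0, -0.21], "hand": 5}
    - {"delta_pos": [-64.5, 36.5, 0], "turn": [0, 0, -0.24], "hand": 5}

```text
time_s: 10.92
position: [0.5131, 0.1147, 0.1646]
eef_rot: [0.17, 0.985, -0.002, -0.001]
contact_force: [2.3, -3.6, -15.1]
grip_width: 0.146
grip_force: 78.7
```

Emit:
play_rows:
  rows:
    - {"delta_pos": [-6.5, 6.5, 0], "turn": [0, 0, -0.03], "hand": 5}
    - {"delta_pos": [-13, 13.5, 0], "turn": [0, 0, -0.06], "hand": 5}
    - {"delta_pos": [-18.5, 21, 0], "turn": [0, 0, -0.09], "hand": 5}
    - {"delta_pos": [-24, 28.5, 0], "turn": [0, 0, -0.12], "hand": 5}
    - {"delta_pos": [-28.5, 36.5, 0], "turn": [0, 0, -0.15], "hand": 5}
    - {"delta_pos": [-33, 44.5, 0], "turn": [0, 0, -0.18], "hand": 5}
    - {"delta_pos": [-37, 53, 0], "turn": [0, 0, -0.21], "hand": 5}
    - {"delta_pos": [-40, 62, 0], "turn": [0, 0, -0.24], "hand": 5}

```text
time_s: 11.58
position: [0.4702, 0.1786, 0.1645]
eef_rot: [0.284, 0.959, -0.003, -0.003]
contact_force: [-2.7, -6.4, -9.6]
grip_width: 0.142
grip_force: 79.6
```

Emit:
play_rows:
  rows:
    - {"delta_pos": [0, 0, 0], "turn": [0, 0, 0], "hand": 5}
    - {"delta_pos": [0, 0, 0], "turn": [0, 0, 0], "hand": 5}
    - {"delta_pos": [0, 0, 0], "turn": [0, 0, 0], "hand": 5}
    - {"delta_pos": [0, 0, 0], "turn": [0, 0, 0], "hand": 5}
    - {"delta_pos": [0, 0, 0], "turn": [0, 0, 0], "hand": 5}
    - {"delta_pos": [0, 0, 0], "turn": [0, 0, 0], "hand": 5}

```text
time_s: 12.08
position: [0.4702, 0.1786, 0.1645]
eef_rot: [0.283, 0.959, -0.003, -0.003]
contact_force: [-4.6, -4.9, -10.5]
grip_width: 0.141
grip_force: 79.7
```

```bash
python3 -c "
from seg import *
seg('scene','pics/s6.png'); o=bot.observe(); print(o['dq'].round(3),o['contact_force'],o['grip_force'],o['position'])
p=o['position'][:2]*1000-[620.7,230.9]; print(np.hypot(*p), np.radians(-85.1)-np.arctan2(p[1],p[0]))"
```

```text
12.0833 [0.4702 0.1786 0.1645] 0.14122208902173075
red 64 [293. 239.] [654.5 136.4 136.6] [643. 132. 115.] [661. 140. 148.]
   top [651.3 135.2 146.4]
red 69 [304. 245.] [651.1 165.2 134.2] [641. 161. 113.] [658. 168. 146.]
   top [648.8 164.1 145.6]
yellow 9 [236. 201.] [659.2 -25.3 144.2] [655. -29. 140.] [668. -21. 146.]
   top [659.8 -25.8 144.9]
yellow 17 [234. 209.] [673.1 -22.5 128.4] [672. -25. 114.] [674. -20. 141.]
   top [673.5 -22.9 140.3]
yellow 11 [249. 212.] [655.9   7.7 126.2] [653.   7. 116.] [659.   9. 136.]
   top [658.2   8.8 137.5]
yellow 15 [244. 215.] [670.8   5.8 127.2] [669.   3. 116.] [672.   8. 140.]
   top [671.    6.2 140. ]
blue 94 [352. 192.] [479.2 176.7 156.8] [474. 170. 117.] [482. 183. 202.]
   top [484.1 180.5 213.9]
pad 27 [260. 243.] [703.   80.  122.8] [698.  74. 120.] [709.  86. 125.]
[ 0.001 -0.002 -0.001 -0.002  0.    -0.001 -0.001] [ -4.33716726  -6.01422077 -10.77417093] 79.66086030006409 [0.47022009 0.17860979 0.16455141]
159.30621343622022 1.3218807659224554
```

View pics/s6.png

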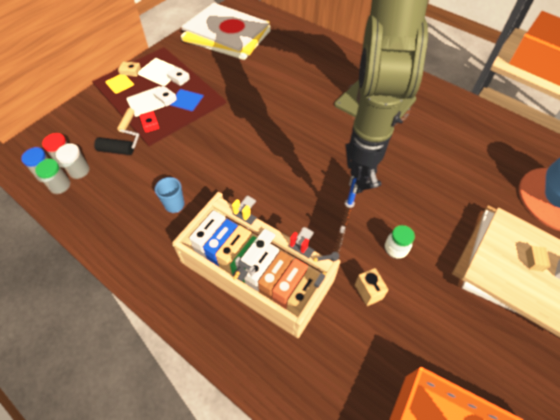

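The gate is open at about 1.32 rad, with the post at (351,193) held between the fingers. The keeper is shut and both catches are home. The jar (400,241), block (371,287) and cup (170,195) have not moved.

```bash
python3 -c "
from workcell import bot
print(bot.finish_job())"
```

```text
the job is handed in; nothing more can be done
None
```

The job is handed in, with no verdict returned: keeper shut, red then yellow catch squeezed home, gate held by its post at about 1.32 rad (76°), and the jar, cup and loose block left where they stood.

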